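# Tip brass beads into the polishing bowl and stir them in

### The arm

A 7-joint arm with a two-finger parallel gripper is mounted at the origin on the work surface. World frame = base frame: x ahead of the robot, y to its left, z up, the work surface at z = 0. Lengths are in m, angles in rad, forces in N, time in s.
With the tool pointing down it reaches from about 0.4 to 0.85 m from the base axis. Payload 10.4 kg.
Tool frame: the origin (TCP) lies between the finger pads; the fingertips stand 19 mm ahead of it and the grasp point (between the pads) is the TCP (manip.tips_ahead is the distance from the TCP to the fingertips, in m); z points along the fingers, y is the line along which they close (so a half turn about z gives the same grasp; the last joint's range is limited). The gripper opens to 85 mm and grips with 20 to 120 N. Pads are 22 mm wide; open, the fingers measure 114 mm over their backs; the gripper's body (76 mm by 85 mm) begins 54 mm behind the grasp point. The pads swing forward as they close: fully open they stand 13 mm farther back than shut.
Start: joints at [-1.331, 0.332, -0.065, 1.46, 0.022, 1.35, -0.088], TCP at [0.162, 0.604, 0.25] pointing down, gripper open.
Joint ranges: [-2.6, 2.6], [-0.5, 2.12], [-1.47, 1.34], [0.16, 2.42], [-1.27, 4.41], [0.06, 2.06], [-2.6, 2.6]. Speed limits (rad/s): [2.22, 2.22, 2.79, 2.79, 3.14, 3.14, 3.14].

### API

Orientations are given as a unit quaternion [x, y, z, w].
In Python, from workcell import manip, viewer gives the robot as it stands.
- The arm moves only by the tool arm_command, never from a script. Its argument "series" is text: rows parted by semicolons, each of 5 numbers parted by spaces: the closure, from 0 (fully open) to 1 (shut), then the shift along the tool's x, y, z normalised to -1 to 1, where 1 is 0.4 m, then the turn about the tool's z normalised to -1 to 1, where 1 is 180 degrees. In form: jaw tx ty tz spin; .... A call has exactly 10 rows; each row shifts and turns the commanded pose from where the row before left it, along the tool's axes as they then stand; what a row does not reach is not made up. A row lasts 1/8 s, in which the tool goes at most 62.5 mm and 10.7 degrees, less where a joint would pass 70% of its speed; a pose out of reach is approached as far as the arm can. A call with a number of a shift or a turn outside -1 to 1 is refused whole. A call with a gripper value outside its range is refused whole. The fingers move at their own pace and stop on an object; "newtons" is the grip in N (left out, the last holds). Time passes only in rows, so rows that do not move let the fingers close, or fill a call up. It gives the time, the measured TCP pose, the force, the opening and the grip force at its end, in the units of the state.
- manip.get_obs(): the state, without advancing time (a new reading comes with each control period).
- viewer.camera(name): name is "scene" or "top"; returns a dict with "pixels" (400x640x3 uint8, red, green, blue), "intrinsics" (3x3 intrinsics, pixels), "extrinsics" (4x4, takes a point from world to camera coordinates). Camera axes: x right, y up, looking along -z (the intrinsics and any distortion apply to the point x, -y, -z); pixel columns grow to the right and rows downward; lengths in m; the calibration is good to about 2 mm. A picture is of the moment at which its call begins. There is no depth.
- manip.hand_in(): hands the job in; it is judged then, once.
The state is a dict: "clock": time; "joint_pos": joint angles; "joint_velocities": joint speeds; "tau": joint torques, N m; "position": TCP position; "ee_rot": TCP orientation; "ft_force": force on the tool from outside, world axes, zero at the start; "torque": the same for the moment, N m; "grip_width": opening from 0.0 (shut) to 1.0 (fully open); "grasp_force": force on a finger pad.
Only numpy, scipy, OpenCV 4.12 (cv2) and the standard library are available. Lean on these libraries where they do the work, as an engineer would, in place of code of your own. Each camera call takes 0.05 s, during which the arm holds its last target. There are 200 camera calls.

### The job

Tip the three brass beads from the scoop into the steel bowl, from just above its rim, and lay the scoop back flat in the middle of its cork mat. Then stir all the beads together with the standing rod, its foot down at the bottom of the bowl: at least three full, wide circles (about 80 mm across) counter-clockwise seen from above, and stand the rod upright again in its white dish. Keep all the beads in the bowl and leave everything else on the bench where it is.

Things in the scene. Friction and masses are not known exactly. Their poses are not given: they have to be found in the camera images.
- bowl: round open steel bowl fixed to the bench, straight-walled: outer dia 162, inner dia about 150, 62 high, inner floor 6 above the bench in the middle and rising gently to 12 at the wall, so that beads run back to the middle; origin: centre of underside; axes parallel to the world
- bowl_floor (a point): centre of the bowl's inner floor (6 above the bench)
- scoop: aluminium bead scoop, loose, 0.16 kg: flat pan 110 long (x), 70 wide (y), floor 4 thick, walls 26 high at the back (-x) and sides, a low lip at the front (+x); handle: upright wooden fin 14 thick (y), 44 long (x -52 to -8), top 81 above the underside. Origin: centre of underside, z up. Holds the three brass beads
- scoop_grip (a point): grasp point in the fin: x -30, z 62 in the scoop's frame
- scoop_lip (a point): middle of the scoop's front lip: x +55, z 6 in the scoop's frame; it stands 2 above the pan floor; beads roll over it when the scoop is tipped lip-down by over 37 degrees
- mat: round cork mat fixed to the bench, 160 dia, 4 thick, where the scoop lies; origin: centre of underside
- rod: stirring rod, loose, 0.17 kg, standing upright: round wooden shaft 20 dia, 160 overall, on a flat steel foot 28 dia, 28 high; origin: centre of the foot's underside, z along the shaft to its top. Pinch it about 120 above the foot
- dish: shallow white ceramic dish fixed to the bench in which the rod stands: inner dia about 82, floor 5 thick, rim 14 high; origin: centre of underside
- brass0: brass bead, origin at its centre: ball 22 dia, 30 g, in the scoop at the start
- brass1: brass bead, origin at its centre: ball 22 dia, 30 g, in the scoop at the start
- brass2: brass bead, origin at its centre: ball 22 dia, 30 g, in the scoop at the start
- stone0: white ceramic polishing bead, origin at its centre: ball 24 dia, 20 g, in the bowl at the start
- stone1: white ceramic polishing bead, origin at its centre: ball 24 dia, 20 g, in the bowl at the start
- stone2: white ceramic polishing bead, origin at its centre: ball 24 dia, 20 g, in the bowl at the start
- stone3: white ceramic polishing bead, origin at its centre: ball 24 dia, 20 g, in the bowl at the start
- stone4: white ceramic polishing bead, origin at its centre: ball 24 dia, 20 g, in the bowl at the start
- mandrel: bystander: tapered steel ring mandrel standing on a dark round foot (44 dia), 170 high, slender, loose; origin: centre of underside
- wax: bystander: blue wax cylinder standing, 38 dia, 120 high, loose; origin: centre of underside
- bottle: bystander: clear bottle standing, 52 dia, 130 high, loose; origin: centre of underside
- jar: bystander: amber jar with black lid, 56 dia, 66 high, loose; origin: centre of underside
- block: bystander: flat steel bench block 60 x 60 x 22, fixed; origin: centre of underside
- benchpin: bystander: stepped wooden bench pin 100 x 50, 32 high, fixed; origin: centre of underside

How it is judged:
By the outcome, as a careful person would: the job done as asked, in the order asked, and still so for the second after the job is handed in, with the robot touching nothing.
It also fails if it takes over 72 s, if anything falls off the work surface, if the arm or the gripper's body presses on something with over 40 N, if the wrist force passes 120 N, or if a joint passes its speed limit or range.

## Working session

There is one attempt and no reset: what is moved stays moved. The work goes in short steps, Python scripts to look and compute and a tool call to move; the robot and the scene stay as the last step left them, time stands still between calls to the robot, and variables do not carry over. Pictures are saved under pics/ and viewed, at most 10 in all, crops included, and the job is handed in when it is done.

Besides the shell and the picture viewer there is one more tool, called after "Request:" by a JSON object that holds its "fn" and its "kwargs". arm_command: Moves the arm, as the interface text tells. Scaled input: -1 to 1 covers 0.4 m each way for a shift and 180 degrees each way for a turn. Its arguments: {"type":"object","properties":{"series":{"type":"string"},"newtons":{"type":"number"}},"required":["series"]}

```bash
mkdir -p pics; python3 - <<'E'
from workcell import manip, viewer
import cv2,numpy as np,json
o=manip.get_obs()
print({k:np.round(v,3).tolist() for k,v in o.items()}, manip.tips_ahead)
for n in("scene","top"):
    c=viewer.camera(n); cv2.imwrite(f"pics/{n}0.png",c["pixels"][:,:,::-1])
    print(n,np.round(c["intrinsics"],2).tolist(),np.round(c["extrinsics"],4).tolist(),[k for k in c])
E
ls
```

```text
{'clock': 0.0, 'joint_pos': [-1.331, 0.333, -0.065, 1.461, 0.022, 1.35, -0.089], 'joint_velocities': [-0.001, 0.0, 0.001, -0.0, -0.002, 0.001, -0.001], 'tau': [0.0, -62.544, 0.049, -39.162, 0.016, 0.01, -0.0], 'position': [0.162, 0.603, 0.25], 'ee_rot': [0.131, 0.991, -0.001, -0.0], 'ft_force': [0.309, -0.268, 0.196], 'torque': [-0.06, -0.023, -0.053], 'grasp_force': 0.0, 'grip_width': 0.997} 0.019
scene [[404.58, 0.0, 323.15], [0.0, 404.58, 202.85], [0.0, 0.0, 1.0]] [[0.196, 0.9806, 0.0088, -0.0881], [-0.5256, 0.0974, 0.8451, 0.2334], [0.8278, -0.1703, 0.5345, -1.4121], [0.0, 0.0, 0.0, 1.0]] ['pixels', 'intrinsics', 'extrinsics']
top [[374.59, 0.0, 320.53], [0.0, 374.59, 195.19], [0.0, 0.0, 1.0]] [[-0.02, -0.9998, 0.0094, -0.0011], [0.9973, -0.0193, 0.0715, -0.567], [-0.0713, 0.0108, 0.9974, -0.9377], [0.0, 0.0, 0.0, 1.0]] ['pixels', 'intrinsics', 'extrinsics']
pics
```

View pics/scene0.png

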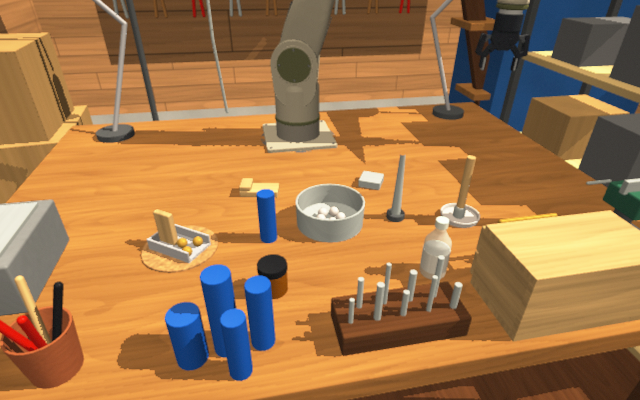

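View pics/top0.png

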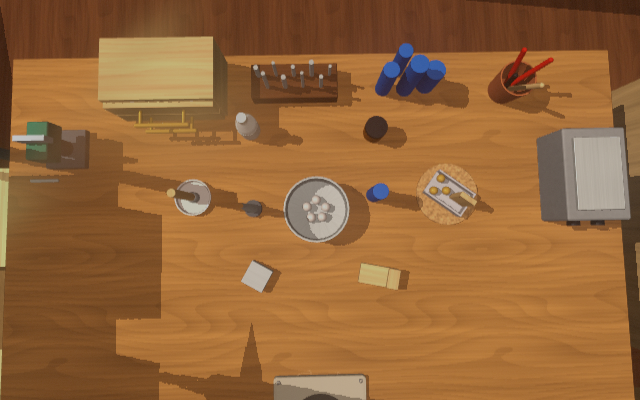

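The scene view shows the scoop with its fin at (165,228) on the mat around (180,245), the bowl at (330,212), and the rod at (465,188) in its dish around (460,215). In the top view the bowl is at (317,209), the mat at (447,194) and the dish at (193,198). The wax (377,193) and the mandrel (253,208) stand close to the bowl. I'll enlarge crops next.

```bash
cat > h.py <<'E'
from workcell import manip, viewer
import cv2,numpy as np
from scipy.spatial.transform import Rotation as R
def shot(n,name=None):
    c=viewer.camera(n)
    if name: cv2.imwrite(f"pics/{name}.png",c["pixels"][:,:,::-1])
    return c
def w(c,u,v,z):
    K,E=c["intrinsics"],c["extrinsics"]
    d=np.array([(u-K[0,2])/K[0,0],-(v-K[1,2])/K[1,1],-1.])
    d=E[:3,:3].T@d; o=-E[:3,:3].T@E[:3,3]
    return o+d*(z-o[2])/d[2]
def px(c,p):
    K,E=c["intrinsics"],c["extrinsics"]
    q=E[:3,:3]@np.asarray(p)+E[:3,3]
    return K[0,2]+K[0,0]*q[0]/-q[2], K[1,2]-K[1,1]*q[1]/-q[2]
def crop(c,x,y,s=75,t=60,k=5):
    return cv2.resize(c["pixels"][y:y+t,x:x+s,::-1],None,fx=k,fy=k,interpolation=cv2.INTER_CUBIC)
E
python3 - <<'E'
from h import *
t=shot("top");s=shot("scene")
a=np.hstack([crop(t,410,162),crop(t,160,165)]); b=np.hstack([crop(s,140,205),crop(s,425,150,75,80,5)[:300]])
b=np.hstack([crop(s,140,205),cv2.resize(s["pixels"][150:230,425:525,::-1],(375,300),interpolation=cv2.INTER_CUBIC)])
cv2.imwrite("pics/z1.png",np.vstack([a,b]))
E
```

```text
(no output)
```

View pics/z1.png

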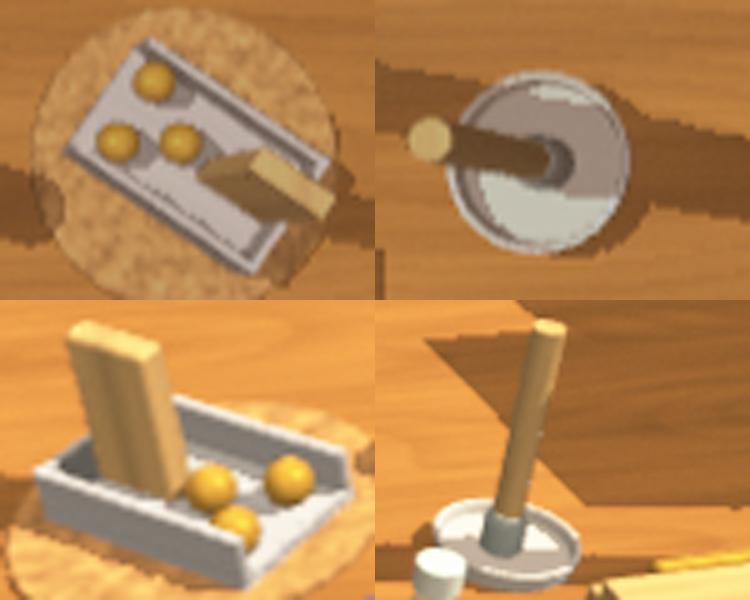

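The enlarged crops show the scoop's fin top running from (461.2,194.0) at the front to (476,203.4) at the back in the top view. The mat centre is at about (447,194), the rod top at (171,193) and the dish centre at (192.5,197.5). In the scene view the rod top is at (471,156.7).

```bash
python3 - <<'E'
from h import *
t=shot("top");s=shot("scene")
f=lambda n,v:print(n,np.round(v,4))
a=w(t,461.2,194,.085);b=w(t,476,203.4,.085)
f("fin front",a);f("fin back",b);d=a-b;f("len,yaw",[np.linalg.norm(d),np.arctan2(d[1],d[0])])
f("fin scene front c",w(s,140+155/5,205+50/5,.085)); f("fin scene back",w(s,140+75/5,205+30/5,.085))
f("mat",w(t,447,194,.004));f("rod top",w(t,171,193,.165));f("rod top scene",w(s,471.1,156.7,.165));f("dish",w(t,192.5,197.5,.014)); f("foot",w(t,195,197,.033))
g=cv2.cvtColor(t["pixels"],cv2.COLOR_RGB2GRAY)
# bowl: L,R,T,B of outer rim
f("bowl",w(t,316.8,209,.062));f("bowlL",w(t,284,209,.062));f("bowlR",w(t,349.5,209,.062));f("bowlT",w(t,317,177,.062));f("bowlB",w(t,317,242,.062))
f("bowl scene",(w(s,296,206,.062)+w(s,364,206,.062))/2)
f("wax top",w(t,381,188,.12));f("mandrel base",w(t,253,209,0.005))
f("wax scene top",w(s,267,195,.12));f("jar",w(t,376,127,.066));f("mandrel s base",w(s,396,215,0.005));f("mandrel s top",w(s,403,156,0.17))
E
```

```text
fin front [ 0.5585 -0.3482  0.085 ]
fin back [ 0.5353 -0.3826  0.085 ]
len,yaw [0.0415 0.9779]
fin scene front c [ 0.5645 -0.3461  0.085 ]
fin scene back [ 0.5428 -0.3807  0.085 ]
mat [ 0.5647 -0.3425  0.004 ]
rod top [0.5675 0.3126 0.165 ]
rod top scene [0.5708 0.3116 0.165 ]
dish [0.5677 0.3162 0.014 ]
foot [0.5675 0.3036 0.033 ]
bowl [ 0.5303 -0.002   0.062 ]
bowlL [0.5318 0.0779 0.062 ]
bowlR [ 0.5287 -0.0818  0.062 ]
bowlT [ 0.6088 -0.004   0.062 ]
bowlB [ 0.4503 -0.0009  0.062 ]
bowl scene [ 0.5562 -0.0059  0.062 ]
wax top [ 0.5736 -0.1504  0.12  ]
mandrel base [0.5355 0.163  0.005 ]
wax scene top [ 0.5787 -0.1463  0.12  ]
jar [ 0.7298 -0.1522  0.066 ]
mandrel s base [0.5391 0.1641 0.005 ]
mandrel s top [0.5499 0.1581 0.17  ]
```

```bash
cat >> h.py <<'E'
def pose():
    o=manip.get_obs(); M=R.from_quat(o["ee_rot"]).as_matrix()
    return np.array(o["position"]),np.degrees(np.arctan2(M[1,1],M[0,1])),o
def plan(wps,start=None):
    """wps: (x,y,z,heading of tool y in deg,rows,jaw); prints the rows, tool pointing down"""
    p,h,o=pose()
    if start is not None: p,h=np.array(start[:3],float),start[3]
    out=[]
    for x,y,z,H,n,j in wps:
        for k in range(n):
            dp=(np.array([x,y,z])-p)/(n-k); dh=((H-h+180)%360-180)/(n-k)
            if H-h<-180 or H-h>180: pass
            a=np.radians(h); ty=np.array([np.cos(a),np.sin(a),0]); tz=np.array([0,0,-1.]); tx=np.cross(ty,tz)
            r=np.round([dp@tx/.4,dp@ty/.4,dp@tz/.4,-dh/180],3)
            if abs(np.linalg.norm(r[:3]))>.157 or abs(r[3])>.0595: print("TOO FAST",r)
            out.append(f"{j:g} "+" ".join(f"{v:g}" for v in r+0.))
            p=p+.4*(r[0]*tx+r[1]*ty+r[2]*tz); h-=r[3]*180
    for i in range(0,len(out),10): print("; ".join(out[i:i+10]))
    print("end",p.round(4),round(h,2))
def st():
    p,h,o=pose(); M=R.from_quat(o["ee_rot"]).as_matrix()
    print("t%.2f"%o["clock"],p.round(4),"h%.2f"%h,"z",M[:,2].round(3),"F",np.round(o["ft_force"],1),"w%.3f g%.1f"%(o["grip_width"],o["grasp_force"]),"j",np.round(o["joint_pos"],2))
E
python3 - <<'E'
from h import *
st()
plan([(.45,.25,.25,30,8,0),(.548,-.366,.25,-33,12,0)])
E
```

```text
t0.30 [0.1623 0.6034 0.2501] h74.94 z [-0. -0. -1.] F [ 0.3 -0.8  0.4] w0.996 g0.0 j [-1.33  0.33 -0.06  1.46  0.02  1.35 -0.09]
0 -0.116 -0.083 0 0.031; 0 -0.123 -0.072 0 0.031; 0 -0.129 -0.059 0 0.031; 0 -0.135 -0.047 0 0.031; 0 -0.138 -0.033 0 0.031; 0 -0.141 -0.02 0 0.032; 0 -0.142 -0.005 0 0.031; 0 -0.143 0.009 0 0.032; 0 -0.121 -0.046 0 0.029; 0 -0.125 -0.035 0 0.029
0 -0.128 -0.024 0 0.029; 0 -0.129 -0.012 0 0.029; 0 -0.13 0 0 0.029; 0 -0.13 0.012 0 0.029; 0 -0.128 0.023 0 0.029; 0 -0.125 0.035 0 0.029; 0 -0.121 0.046 0 0.029; 0 -0.117 0.057 0 0.03; 0 -0.111 0.068 0 0.029; 0 -0.104 0.078 0 0.03
end [ 0.5481 -0.366   0.2501] -33.06
```

Request:
{"fn": "arm_command", "kwargs": {"series": "0 -0.116 -0.083 0 0.031; 0 -0.123 -0.072 0 0.031; 0 -0.129 -0.059 0 0.031; 0 -0.135 -0.047 0 0.031; 0 -0.138 -0.033 0 0.031; 0 -0.141 -0.02 0 0.032; 0 -0.142 -0.005 0 0.031; 0 -0.143 0.009 0 0.032; 0 -0.121 -0.046 0 0.029; 0 -0.125 -0.035 0 0.029", "newtons": 20}}

```text
clock: 1.55
position: [0.4669, 0.1459, 0.2503]
ee_rot: [0.578, 0.816, 0.0, 0.0]
ft_force: [0.6, -0.1, 0.2]
grip_width: 1.001
grasp_force: 0.0
```

Request:
{"fn": "arm_command", "kwargs": {"series": "0 -0.128 -0.024 0 0.029; 0 -0.129 -0.012 0 0.029; 0 -0.13 0 0 0.029; 0 -0.13 0.012 0 0.029; 0 -0.128 0.023 0 0.029; 0 -0.125 0.035 0 0.029; 0 -0.121 0.046 0 0.029; 0 -0.117 0.057 0 0.03; 0 -0.111 0.068 0 0.029; 0 -0.104 0.078 0 0.03"}}

```text
clock: 2.8
position: [0.5485, -0.3671, 0.2502]
ee_rot: [0.88, 0.476, 0.0, -0.0]
ft_force: [1.3, 0.2, 1.5]
grip_width: 0.998
grasp_force: 0.0
```

```bash
python3 - <<'E'
from h import *
st()
# descend: open pads 13 mm back of TCP; fin grip point z .066
plan([(.548,-.3665,.13,-33.3,4,0),(.548,-.3665,.070,-33.3,3,0),(.548,-.3665,.070,-33.3,3,0)])
E
```

```text
t2.80 [ 0.5485 -0.3671  0.2502] h-33.17 z [ 0.  0. -1.] F [1.3 0.2 1.5] w0.998 g0.0 j [-0.05  0.51  0.83  1.39 -0.38  1.4   0.2 ]
0 0 0 0.075 0; 0 0 -0.001 0.075 0; 0 0 0 0.075 0; 0 0.001 -0.001 0.075 0.001; 0 0 0 0.05 0; 0 0 0 0.05 0; 0 0 0 0.05 0; 0 0 0 0 0; 0 0 0 0 0; 0 0 0 0 0
end [ 0.5481 -0.3664  0.0702] -33.35
```

Request:
{"fn": "arm_command", "kwargs": {"series": "0 0.008 -0.001 0.075 0; 0 0.007 -0.001 0.075 0; 0 0 0 0.075 0; 0 0 0 0.075 0.001; 0 0 0 0.05 0; 0 0 0 0.05 0; 0 0 0 0.046 0; 0 0 0 0 0; 0.3 0 0 0 0; 0.5 0 0 0 0", "newtons": 20}}

```text
clock: 4.05
position: [0.5511, -0.3607, 0.0728]
ee_rot: [0.88, 0.475, 0.0, 0.001]
ft_force: [-0.7, 0.4, -0.4]
grip_width: 0.604
grasp_force: 0.0
```

```bash
python3 - <<'E'
from h import *
st()
t=shot("top");s=shot("scene")
cv2.imwrite("pics/z2.png",np.hstack([crop(t,410,140,80,90),crop(s,130,170,80,90)]))
E
```

```text
t4.05 [ 0.5511 -0.3607  0.0728] h-33.24 z [ 0.001 -0.001 -1.   ] F [-0.7  0.4 -0.4] w0.604 g0.0 j [-0.02  0.66  0.74  1.58 -0.48  1.09  0.27]
```

View pics/z2.png

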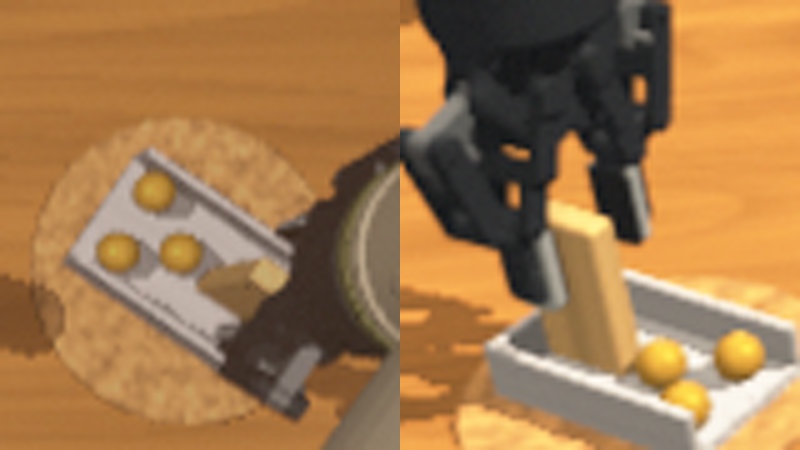

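The crops show the open fingers straddling the fin, which sits centred between the pads, and the beads still in the pan. I moved forward instead of back, so I'll shift back 12 mm, close gently and do a small test lift.

Request:
{"fn": "arm_command", "kwargs": {"series": "0.5 -0.03 0 0 0; 0.5 0 0 0 0; 1 0 0 0 0; 1 0 0 0 0; 1 0 0 0 0; 1 0 0 0 0; 1 0 0 -0.005 0; 1 0 0 -0.01 0; 1 0 0 -0.01 0; 1 0 0 0 0", "newtons": 20}}

```text
clock: 5.4
position: [0.5443, -0.3705, 0.0824]
ee_rot: [0.88, 0.475, 0.0, 0.0]
ft_force: [-0.2, 0.2, -3.8]
grip_width: 0.154
grasp_force: 23.6
```

```bash
python3 - <<'E'
from h import *
st()
t=shot("top");s=shot("scene")
cv2.imwrite("pics/z3.png",np.hstack([crop(t,410,140,80,90),crop(s,130,170,80,90)]))
E
```

```text
t5.40 [ 0.5443 -0.3705  0.0824] h-33.23 z [ 0.001 -0.    -1.   ] F [-0.2  0.2 -3.8] w0.154 g23.6 j [-0.    0.65  0.75  1.58 -0.48  1.11  0.28]
```

View pics/z3.png

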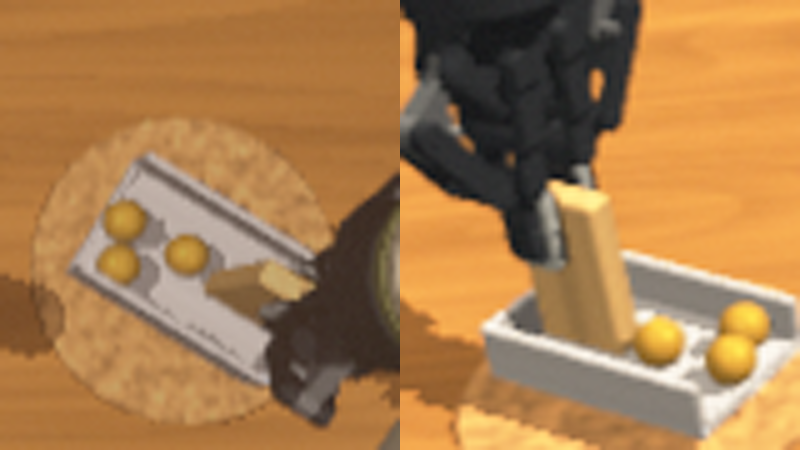

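The lip stays down while the back rises and the beads have rolled to the lip, so the scoop pivots in the pads at 20 N. That is how I can tip it. I'll set it down again, grip hard and lift.

Request:
{"fn": "arm_command", "kwargs": {"series": "1 0 0 0.013 0; 1 0 0 0.012 0; 1 0 0 0 0; 1 0 0 0 0; 1 0 0 0 0; 1 0 0 0 0; 1 0 0 0 0; 1 0 0 0 0; 1 0 0 0 0; 1 0 0 0 0", "newtons": 20}}

```text
clock: 6.75
position: [0.5441, -0.3704, 0.0718]
ee_rot: [0.88, 0.475, 0.0, -0.0]
ft_force: [0.5, 0.3, -3.1]
grip_width: 0.16
grasp_force: 23.7
```

Request:
{"fn": "arm_command", "kwargs": {"series": "1 0 0 0 0; 1 0 0 0 0; 1 0 0 0 0; 1 0 0 -0.005 0; 1 0 0 -0.01 0; 1 0 0 -0.01 0; 1 0 0 -0.01 0; 1 0 0 -0.01 0; 1 0 0 0 0; 1 0 0 0 0", "newtons": 120}}

```text
clock: 8.0
position: [0.5441, -0.3703, 0.0898]
ee_rot: [0.88, 0.475, 0.0, -0.0]
ft_force: [1.2, 0.4, -3.5]
grip_width: 0.144
grasp_force: 119.5
```

```bash
python3 - <<'E'
from h import *
st()
t=shot("top");s=shot("scene")
cv2.imwrite("pics/z4.png",np.hstack([crop(t,410,140,80,90),crop(s,130,170,80,90)]))
E
```

```text
t8.00 [ 0.5441 -0.3703  0.0898] h-33.23 z [-0.  0. -1.] F [ 1.2  0.4 -3.5] w0.144 g119.5 j [-0.01  0.64  0.75  1.57 -0.47  1.12  0.28]
```

View pics/z4.png

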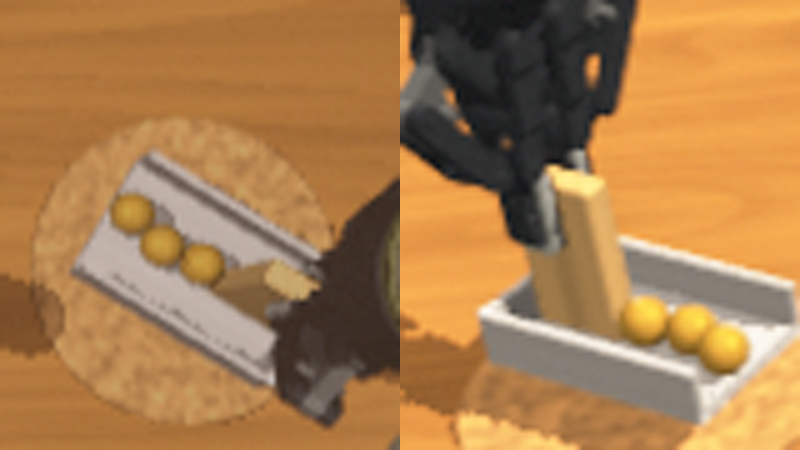

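The scoop is lifted about 18 mm and nearly level, with the beads inside. I'll turn it over the mat, then travel sideways so the side walls hold the beads.

```bash
python3 - <<'E'
from h import *
plan([(.544,-.370,.11,-33.2,2,1),(.544,-.37,.235,-40,4,1),(.538,-.37,.24,-60,4,1),(.52,-.37,.24,-88,6,1),(.51,-.35,.24,-90,2,1),(.49,-.05,.24,-90,9,1),(.49,-.01,.24,-90,2,1),(.49,-.002,.24,-90,1,1)])
E
```

```text
1 0 0 -0.025 0; 1 0.001 0 -0.026 0; 1 0 0 -0.078 0.009; 1 0 0 -0.078 0.01; 1 0 0 -0.078 0.009; 1 0 0 -0.078 0.01; 1 -0.003 -0.003 -0.003 0.028; 1 -0.003 -0.003 -0.003 0.028; 1 -0.003 -0.002 -0.003 0.027; 1 -0.003 -0.003 -0.004 0.028
1 -0.006 -0.004 0 0.026; 1 -0.007 -0.003 0 0.026; 1 -0.007 -0.003 0 0.026; 1 -0.007 -0.002 0 0.026; 1 -0.007 -0.001 0 0.026; 1 -0.008 -0.001 0 0.025; 1 -0.011 -0.025 0 0.006; 1 -0.012 -0.025 0 0.005; 1 -0.005 -0.083 0 0; 1 -0.006 -0.083 0 0
1 -0.005 -0.083 0 0; 1 -0.006 -0.084 0 0; 1 -0.005 -0.083 0 0; 1 -0.006 -0.084 0 0; 1 -0.005 -0.083 0 0; 1 -0.006 -0.084 0 0; 1 -0.005 -0.083 0 0; 1 0 -0.05 0 0; 1 0 -0.05 0 0; 1 0 -0.02 0 0
end [ 0.4901 -0.0021  0.2401] -89.93
```

Request:
{"fn": "arm_command", "kwargs": {"series": "1 0 0 -0.025 0; 1 0 0 -0.026 0; 1 0 0 -0.07 0.009; 1 0 0 -0.07 0.01; 1 0 0 -0.07 0.009; 1 0 0 -0.07 0.01; 1 -0.003 -0.003 -0.035 0.028; 1 -0.003 -0.003 -0.01 0.028; 1 -0.003 -0.002 0 0.027; 1 -0.003 -0.003 0 0.028", "newtons": 120}}

```text
clock: 9.35
position: [0.5375, -0.3705, 0.2413]
ee_rot: [0.966, 0.257, 0.0, 0.0]
ft_force: [0.8, -0.9, -2.7]
grip_width: 0.145
grasp_force: 119.7
```

Request:
{"fn": "arm_command", "kwargs": {"series": "1 -0.006 -0.004 0 0.026; 1 -0.007 -0.003 0 0.026; 1 -0.007 -0.003 0 0.026; 1 -0.007 -0.002 0 0.026; 1 -0.007 -0.001 0 0.026; 1 -0.008 -0.001 0 0.025; 1 -0.011 -0.025 0 0.006; 1 -0.01 -0.045 0 0.005; 1 -0.005 -0.07 0 0; 1 -0.006 -0.083 0 0"}}

```text
clock: 10.6
position: [0.5057, -0.2804, 0.2406]
ee_rot: [1.0, 0.001, 0.0, -0.0]
ft_force: [0.7, -0.1, -2.4]
grip_width: 0.149
grasp_force: 119.7
```

Request:
{"fn": "arm_command", "kwargs": {"series": "1 -0.005 -0.083 0 0; 1 -0.006 -0.084 0 0; 1 -0.005 -0.083 0 0; 1 -0.006 -0.084 0 0; 1 -0.005 -0.083 0 0; 1 -0.006 -0.084 0 0; 1 -0.005 -0.073 0 0; 1 0 -0.05 0 0; 1 0 -0.04 0 0; 1 0 -0.02 0 0"}}

```text
clock: 11.85
position: [0.4903, -0.0067, 0.2403]
ee_rot: [1.0, 0.002, -0.0, -0.001]
ft_force: [-0.2, -0.2, -2.5]
grip_width: 0.144
grasp_force: 119.7
```

```bash
python3 - <<'E'
from h import *
st()
t=shot("top");s=shot("scene")
cv2.imwrite("pics/z5.png",np.hstack([crop(t,270,130,100,130,4),crop(s,270,100,100,130,4)]))
E
```

```text
t11.85 [ 0.4903 -0.0067  0.2403] h-89.80 z [-0.     0.002 -1.   ] F [-0.2 -0.2 -2.5] w0.144 g119.7 j [-1.26  0.    1.21  1.87 -0.    1.28 -1.62]
```

View pics/z5.png

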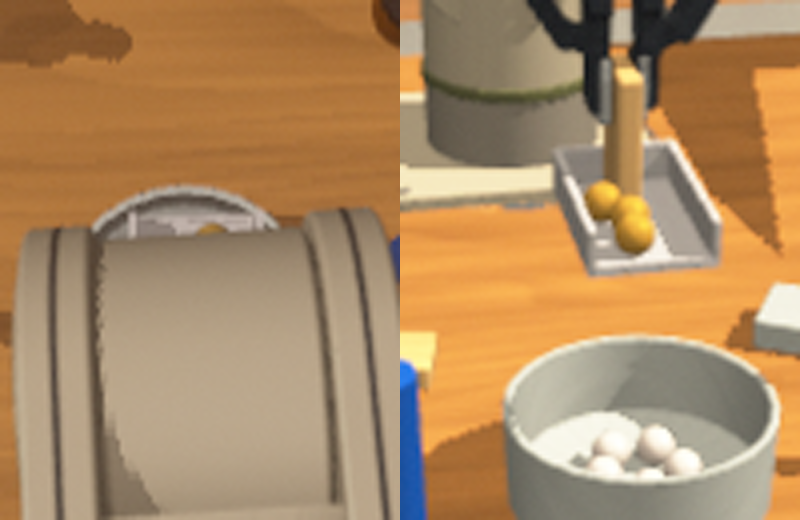

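All three beads are still in the level scoop above the bowl, with the lip near (635,270) in the crop. I'll lower it, then relax the grip to let it tip.

Request:
{"fn": "arm_command", "kwargs": {"series": "1 0 -0.006 0.02 0; 1 0 -0.006 0.04 0; 1 0 0 0.04 0; 1 0 0 0.03 0; 1 0 0 0.01 0; 1 0 0 0 0; 1 0 0 0 0; 1 0 0 0 0; 1 0 0 0 0; 1 0 0 0 0", "newtons": 120}}

```text
clock: 13.2
position: [0.4907, -0.0029, 0.1844]
ee_rot: [1.0, 0.001, 0.0, -0.0]
ft_force: [-0.2, -0.5, -2.9]
grip_width: 0.148
grasp_force: 119.7
```

Request:
{"fn": "arm_command", "kwargs": {"series": "1 0 0 0 0; 1 0 0 0 0; 1 0 0 0 0; 1 0 0 0 0; 1 0 0 0 0; 1 0 0 0 0; 1 0 0 0 0; 1 0 0 0 0; 1 0 0 0 0; 1 0 0 0 0", "newtons": 20}}

```text
clock: 14.45
position: [0.4907, -0.003, 0.1843]
ee_rot: [1.0, 0.001, 0.0, -0.0]
ft_force: [0.3, -0.7, -1.8]
grip_width: 0.142
grasp_force: 119.8
```

```bash
python3 - <<'E'
from h import *
st()
s=shot("scene")
cv2.imwrite("pics/z6.png",crop(s,270,100,110,140,4))
E
```

```text
t14.45 [ 0.4907 -0.003   0.1843] h-89.94 z [ 0.  0. -1.] F [ 0.3 -0.7 -1.8] w0.142 g119.8 j [-1.2   0.14  1.21  1.94 -0.14  1.16 -1.5 ]
```

View pics/z6.png

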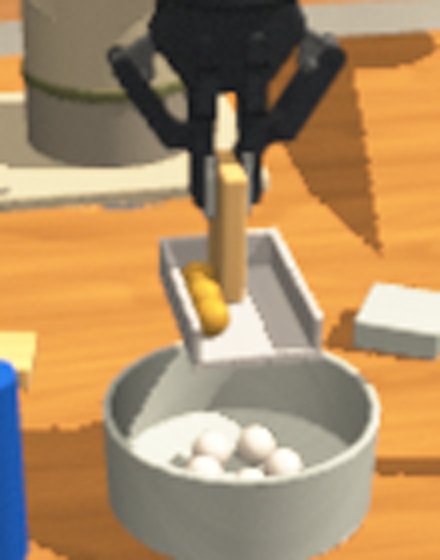

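The scoop is still level over the bowl with the beads in it, and the measured grip stayed at 119.8 N. I'll change the jaw target slightly so that the 20 N setting takes effect.

Request:
{"fn": "arm_command", "kwargs": {"series": "0.95 0 0 0 0; 0.95 0 0 0 0; 0.95 0 0 0 0; 0.95 0 0 0 0; 0.95 0 0 0 0; 0.95 0 0 0 0; 0.95 0 0 0 0; 0.95 0 0 0 0; 0.95 0 0 0 0; 0.95 0 0 0 0", "newtons": 20}}

```text
clock: 15.75
position: [0.4907, -0.003, 0.1843]
ee_rot: [1.0, 0.001, 0.0, -0.0]
ft_force: [0.5, -0.2, -3.0]
grip_width: 0.144
grasp_force: 119.7
```

```bash
cat >> h.py <<'E'
def brass(n,pr=True):
    c=shot(n); hsv=cv2.cvtColor(c["pixels"],cv2.COLOR_RGB2HSV)
    m=cv2.inRange(hsv,(17,170,90),(26,255,255))
    k,l,s,ce=cv2.connectedComponentsWithStats(m)
    return [(int(s[i,4]),ce[i].round(1).tolist()) for i in range(1,k) if s[i,4]>15]
E
python3 - <<'E'
from h import *
st()
print(brass("scene"))
im=cv2.imread("pics/scene0.png"); hsv=cv2.cvtColor(im,cv2.COLOR_BGR2HSV)
m=cv2.inRange(hsv,(17,170,90),(26,255,255)); print(cv2.connectedComponentsWithStats(m)[2][1:,:].tolist()[:30], hsv[243,183],hsv[241,198],hsv[300,300],hsv[230,163])
E
```

```text
t15.75 [ 0.4907 -0.003   0.1843] h-89.94 z [ 0.  0. -1.] F [ 0.5 -0.2 -3. ] w0.144 g119.7 j [-1.2   0.14  1.21  1.94 -0.14  1.16 -1.5 ]
[(52, [260.1, 118.1]), (118, [403.7, 120.2]), (21, [141.3, 128.3]), (35, [394.3, 132.8]), (23, [378.3, 134.0]), (44, [75.7, 145.6]), (22, [215.9, 145.6]), (25, [369.9, 149.8]), (23, [347.0, 153.0]), (16, [422.8, 154.2]), (24, [438.6, 153.0]), (27, [410.9, 155.6]), (21, [375.0, 158.0]), (32, [387.8, 156.9]), (57, [179.7, 165.2]), (40, [267.7, 166.8]), (17, [284.2, 165.0]), (112, [320.8, 173.2]), (19, [250.7, 168.3]), (59, [229.5, 170.3]), (20, [209.8, 171.6]), (42, [290.9, 172.9]), (40, [178.0, 173.8]), (20, [193.9, 173.1]), (27, [442.9, 174.6]), (27, [159.6, 175.0]), (16, [36.2, 186.2]), (107, [287.6, 191.1]), (43, [85.4, 190.6]), (37, [426.6, 193.2]), (18, [447.1, 195.9]), (54, [471.7, 201.6]), (23, [370.4, 203.9]), (75, [374.7, 209.7]), (43, [72.4, 211.1]), (209, [526.1, 217.3]), (56, [232.3, 217.8]), (100, [248.2, 225.4]), (619, [103.7, 236.2]), (56, [422.3, 227.2]), (35, [150.0, 232.6]), (39, [76.2, 233.7]), (22, [128.2, 241.8]), (99, [241.5, 247
[... 390 characters left out ...]
279.5, 385.3])]
[[407, 118, 3, 2, 4], [416, 120, 1, 1, 1], [423, 120, 1, 1, 1], [425, 120, 1, 1, 1], [399, 124, 1, 1, 1], [144, 128, 2, 1, 2], [92, 142, 4, 3, 7], [99, 143, 1, 1, 1], [101, 143, 3, 3, 5], [115, 143, 2, 2, 3], [85, 145, 3, 1, 3], [89, 145, 1, 1, 1], [97, 144, 1, 1, 1], [106, 144, 2, 1, 2], [366, 150, 1, 1, 1], [345, 152, 1, 1, 1], [348, 152, 1, 1, 1], [422, 154, 1, 1, 1], [382, 157, 1, 1, 1], [385, 156, 8, 3, 11], [394, 156, 2, 2, 4], [397, 156, 2, 1, 2], [408, 156, 2, 1, 2], [411, 156, 2, 1, 2], [351, 159, 1, 1, 1], [369, 158, 10, 2, 13], [380, 158, 1, 1, 1], [344, 160, 1, 1, 1], [172, 165, 2, 1, 2], [270, 167, 1, 1, 1]] [ 19 189 229] [ 20 185 237] [ 16 173 242] [ 17 138 135]
```

Request:
{"fn": "arm_command", "kwargs": {"series": "0.9 0 0 0 0; 0.88 0 0 0 0; 0.87 0 0 0 0; 0.87 0 0 0 0; 0.865 0 0 0 0; 0.865 0 0 0 0; 0.86 0 0 0 0; 0.86 0 0 0 0; 0.86 0 0 0 0; 0.86 0 0 0 0", "newtons": 20}}

```text
clock: 17.05
position: [0.4906, -0.0029, 0.1843]
ee_rot: [1.0, 0.001, 0.0, -0.0]
ft_force: [0.1, 1.0, -3.4]
grip_width: 0.146
grasp_force: 114.5
```

Request:
{"fn": "arm_command", "kwargs": {"series": "0.858 0 0 0 0; 0.857 0 0 0 0; 0.856 0 0 0 0; 0.855 0 0 0 0; 0.854 0 0 0 0; 0.853 0 0 0 0; 0.852 0 0 0 0; 0.851 0 0 0 0; 0.85 0 0 0 0; 0.85 0 0 0 0", "newtons": 20}}

```text
clock: 18.3
position: [0.4906, -0.0029, 0.1843]
ee_rot: [1.0, 0.001, 0.0, -0.0]
ft_force: [-0.7, 0.1, -2.0]
grip_width: 0.152
grasp_force: 67.0
```

Request:
{"fn": "arm_command", "kwargs": {"series": "0.849 0 0 0 0; 0.848 0 0 0 0; 0.847 0 0 0 0; 0.846 0 0 0 0; 0.845 0 0 0 0; 0.844 0 0 0 0; 0.843 0 0 0 0; 0.842 0 0 0 0; 0.841 0 0 0 0; 0.841 0 0 0 0", "newtons": 20}}

```text
clock: 19.55
position: [0.4906, -0.0029, 0.1843]
ee_rot: [1.0, 0.001, 0.0, -0.0]
ft_force: [0.2, 0.1, -3.7]
grip_width: 0.158
grasp_force: 23.7
```

```bash
python3 - <<'E'
from h import *
st()
a=cv2.imread("pics/z6.png"); s=shot("scene"); b=crop(s,270,100,110,140,4)
cv2.imwrite("pics/z7.png",b)
d=cv2.absdiff(a,b).max(2)>40; ys,xs=np.where(d); print(d.sum(), (xs.min(),xs.max(),ys.min(),ys.max()) if d.any() else 0)
E
```

```text
t19.55 [ 0.4906 -0.0029  0.1843] h-89.93 z [ 0.  0. -1.] F [ 0.2  0.1 -3.7] w0.158 g23.7 j [-1.2   0.14  1.21  1.94 -0.14  1.16 -1.5 ]
1220 (np.int64(125), np.int64(318), np.int64(98), np.int64(435))
```

Request:
{"fn": "arm_command", "kwargs": {"series": "0.8405 0 0 0 0; 0.84 0 0 0 0; 0.8395 0 0 0 0; 0.839 0 0 0 0; 0.8385 0 0 0 0; 0.8385 0 0 0 0; 0.8385 0 0 0 0; 0.8385 0 0 0 0; 0.8385 0 0 0 0; 0.8385 0 0 0 0", "newtons": 20}}

```text
clock: 20.85
position: [0.4906, -0.003, 0.1843]
ee_rot: [1.0, 0.001, 0.0, -0.0]
ft_force: [0.0, 0.1, -2.7]
grip_width: 0.164
grasp_force: 11.5
```

```bash
python3 - <<'E'
from h import *
st(); print(np.round(manip.get_obs()["torque"],3))
a=cv2.imread("pics/z7.png"); s=shot("scene"); b=crop(s,270,100,110,140,4)
cv2.imwrite("pics/z8.png",b)
d=cv2.absdiff(a,b).max(2)>40; ys,xs=np.where(d); print(d.sum(), (xs.min(),xs.max(),ys.min(),ys.max()) if d.any() else 0)
E
```

```text
t20.85 [ 0.4906 -0.003   0.1843] h-89.94 z [ 0.  0. -1.] F [ 0.   0.1 -2.7] w0.164 g11.5 j [-1.2   0.14  1.21  1.94 -0.14  1.16 -1.5 ]
[0.053 0.088 0.013]
50 (np.int64(189), np.int64(317), np.int64(68), np.int64(183))
```

Request:
{"fn": "arm_command", "kwargs": {"series": "0.8383 0 0 0 0; 0.838 0 0 0 0; 0.8378 0 0 0 0; 0.8376 0 0 0 0; 0.8374 0 0 0 0; 0.8374 0 0 0 0; 0.8374 0 0 0 0; 0.8374 0 0 0 0; 0.8374 0 0 0 0; 0.8374 0 0 0 0", "newtons": 20}}

```text
clock: 22.15
position: [0.4906, -0.0029, 0.1843]
ee_rot: [1.0, 0.001, -0.0, -0.0]
ft_force: [-0.1, 0.5, -3.4]
grip_width: 0.163
grasp_force: 6.2
```

```bash
python3 - <<'E'
from h import *
st(); print(np.round(manip.get_obs()["torque"],3))
a=cv2.imread("pics/z7.png"); s=shot("scene"); b=crop(s,270,100,110,140,4)
cv2.imwrite("pics/z8.png",b)
d=cv2.absdiff(a,b).max(2)>40; ys,xs=np.where(d); print(d.sum(), (xs.min(),xs.max(),ys.min(),ys.max()) if d.any() else 0)
E
```

```text
t22.15 [ 0.4906 -0.0029  0.1843] h-89.93 z [-0.  0. -1.] F [-0.1  0.5 -3.4] w0.163 g6.2 j [-1.2   0.14  1.21  1.94 -0.14  1.16 -1.5 ]
[-0.014  0.034 -0.002]
68 (np.int64(189), np.int64(238), np.int64(134), np.int64(182))
```

Request:
{"fn": "arm_command", "kwargs": {"series": "0.8374 -0.015 0 0 0; 0.8374 -0.02 0 0 0; 0.8374 -0.02 0 0 0; 0.8374 0 0 0 0; 0.8374 0 0 0 0; 0.8374 0 0 0 0; 0.8373 0 0 0 0; 0.8372 0 0 0 0; 0.8371 0 0 0 0; 0.837 0 0 0 0", "newtons": 20}}

```text
clock: 23.45
position: [0.4686, -0.003, 0.1843]
ee_rot: [1.0, 0.001, -0.0, -0.0]
ft_force: [-1.1, -0.5, -2.0]
grip_width: 0.164
grasp_force: 3.9
```

```bash
python3 - <<'E'
from h import *
st(); print(np.round(manip.get_obs()["torque"],3))
s=shot("scene"); b=crop(s,270,100,110,140,4)
cv2.imwrite("pics/z9.png",np.hstack([cv2.imread("pics/z8.png")[:,:400],b[:,:400]]))
E
```

```text
t23.45 [ 0.4686 -0.003   0.1843] h-89.94 z [-0.  0. -1.] F [-1.1 -0.5 -2. ] w0.164 g3.9 j [-1.29 -0.01  1.23  1.99  0.01  1.15 -1.64]
[-0.051  0.143  0.026]
```

View pics/z9.png

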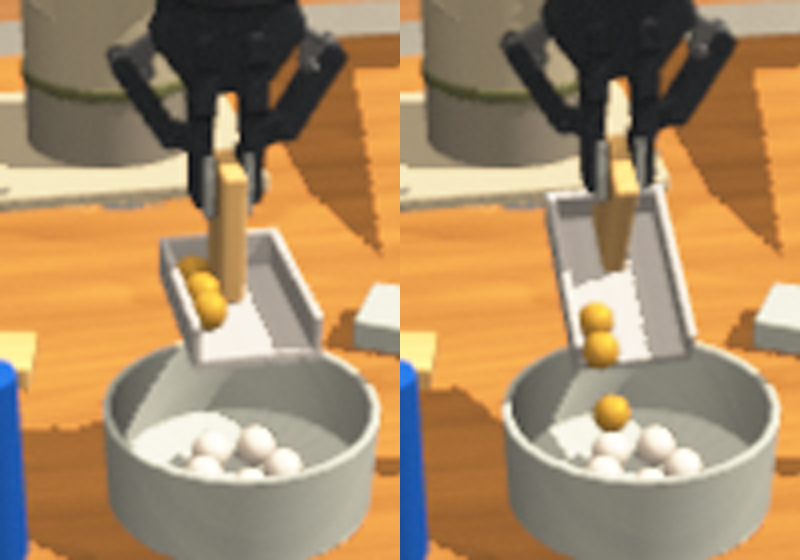

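The picture shows the scoop tipped steeply, with the first bead falling into the bowl at (610,412) and the other two at the lip. I'll let them run out, then firm the grip.

Request:
{"fn": "arm_command", "kwargs": {"series": "0.837 0 0 0 0; 0.837 0 0 0 0; 0.838 0 0 0 0; 0.84 0 0 0 0; 0.845 0 0 0 0; 0.85 0 0 0 0; 0.85 0 0 0 0; 0.85 0 0 0 0; 0.85 0 0 0 0; 0.85 0 0 0 0", "newtons": 60}}

```text
clock: 24.75
position: [0.4686, -0.003, 0.1843]
ee_rot: [1.0, 0.001, -0.0, -0.0]
ft_force: [0.5, -0.4, -2.2]
grip_width: 0.156
grasp_force: 32.8
```

```bash
cat >> h.py <<'E'
def blobs(c,x0,y0,x1,y1,lo,hi,amin=12):
    hsv=cv2.cvtColor(c["pixels"],cv2.COLOR_RGB2HSV)[y0:y1,x0:x1]
    m=cv2.inRange(hsv,lo,hi); k,l,s,ce=cv2.connectedComponentsWithStats(m)
    return [(int(s[i,4]),(ce[i]+[x0,y0]).round(1).tolist()) for i in range(1,k) if s[i,4]>=amin]
BR=((16,150,120),(28,255,255))
E
python3 - <<'E'
from h import *
st()
s=shot("scene","s10"); 
print("bowl",blobs(s,298,190,362,236,*BR)); print("scoop",blobs(s,300,135,360,188,*BR))
E
```

```text
t24.75 [ 0.4686 -0.003   0.1843] h-89.94 z [-0.  0. -1.] F [ 0.5 -0.4 -2.2] w0.156 g32.8 j [-1.29 -0.01  1.23  1.99  0.01  1.15 -1.64]
bowl [(12, [360.3, 233.2])]
scoop [(23, [337.6, 137.8]), (35, [339.9, 146.3]), (512, [348.9, 166.6]), (49, [302.9, 162.8]), (144, [304.1, 178.6])]
```

```bash
python3 - <<'E'
import cv2,numpy as np
im=cv2.imread("pics/z9.png"); h=cv2.cvtColor(im,cv2.COLOR_BGR2HSV)
print("bead ref",h[412,610],h[350,600],"scoop floor",h[310,640])
s=cv2.imread("pics/s10.png"); h=cv2.cvtColor(s,cv2.COLOR_BGR2HSV)
# coarse map: saturation, bowl interior + scoop
for y in range(146,228,3): print(y,''.join('#' if h[y,x,1]>150 else '+' if h[y,x,1]>90 else ('o' if h[y,x,2]>215 else '.') for x in range(296,366)))
E
```

```text
bead ref [ 19 185 230] [ 19 185 229] scoop floor [ 16  28 199]
146 ooooooooooooooooooo.......+++++++....ooo.+############################
149 ...........oo.............++++++++.....o+#############################
152 +++++++++++...........++++++++++.......oo#############################
155 ##########+............+++++++++........oo############################
158 ###########............++++++++..........o+###########################
161 ###########+............+++++++..........oo+##########################
164 ############............++++++.o..........oo##########################
167 ############+................ooo...........o+#########################
170 #############+.oo....oooooooooooo..........oo+#####################+++
173 ##############..ooooooooooooooooo...........oo###################+oooo
176 ##############+.ooooooooooooooooo............o+#################oooooo
179 ###############..ooooooooooooooooo...........oo+##############+ooooooo
182 ###############+.ooooooooooooooooo............oo##############+.......
185 ################..oooooooooooooooooo............o+########
[... 362 characters left out ...]
......................oo#
203 oo...................oooooooo......................................oo#
206 .oo..........ooooooooooooooooooooo.oooooo.........................ooo#
209 +..oo.........ooooooooo..oooooooo..ooooooo.......................oo.+#
212 +.....ooo.................ooooooo......ooooooo...............ooo....##
215 +..........oooooooo..+++...ooooooo.......oooooooo.......oooo........##
218 +...................ooooo++.++####+........oooooooo................+##
221 #..................................................................###
224 #+.................................................................###
227 ##................................................................+###
```

```bash
python3 - <<'E'
from h import *
s=shot("scene"); P=np.array([.4686,-.003,.1843])
for th in (35,40,45,50,55,60,65):
    a=np.radians(th)
    f=lambda x,y,z:px(s,P+[ (x+36)*np.cos(a)+(z-68)*np.sin(a), y, -(x+36)*np.sin(a)+(z-68)*np.cos(a)]*np.array([.001]*3))
    print(th,"lip corners",np.round(f(55,35,0)),np.round(f(55,-35,0)),"backtop",np.round(f(-55,35,26)),np.round(f(-55,-35,26)))
plan([(.4686,-.003,.30,-90,4,.85),(.50,-.28,.30,-60,7,.85),(.59,-.302,.30,-33.2,5,.85),(.59,-.302,.30,-33.2,4,.85)])
E
```

```text
35 lip corners [341. 188.] [312. 190.] backtop [335. 142.] [306. 144.]
40 lip corners [340. 187.] [311. 189.] backtop [335. 140.] [306. 142.]
45 lip corners [339. 185.] [311. 188.] backtop [335. 139.] [306. 141.]
50 lip corners [338. 184.] [310. 186.] backtop [335. 137.] [306. 139.]
55 lip corners [337. 182.] [309. 184.] backtop [335. 135.] [306. 137.]
60 lip corners [337. 180.] [309. 182.] backtop [335. 134.] [306. 136.]
65 lip corners [336. 177.] [308. 180.] backtop [335. 132.] [306. 134.]
0.85 0 0 -0.072 0; 0.85 0 0 -0.072 0; 0.85 0 0 -0.073 0; 0.85 0 0 -0.072 0; 0.85 0.011 0.099 0 -0.024; 0.85 0.004 0.099 0 -0.024; 0.85 -0.004 0.1 0 -0.024; 0.85 -0.011 0.099 0 -0.024; 0.85 -0.019 0.098 0 -0.023; 0.85 -0.026 0.096 0 -0.024
0.85 -0.033 0.094 0 -0.023; 0.85 0.033 0.032 0 -0.03; 0.85 0.03 0.035 0 -0.03; 0.85 0.027 0.038 0 -0.03; 0.85 0.024 0.04 0 -0.03; 0.85 0.019 0.042 0 -0.029; 0.85 0 0 0 0; 0.85 0 0 0 0; 0.85 0 0 0 0; 0.85 0 0 0 0
end [ 0.59   -0.3022  0.2999] -33.24
```

Request:
{"fn": "arm_command", "kwargs": {"series": "0.85 0 0 -0.04 0; 0.85 0 0 -0.08 0; 0.85 0 0 -0.09 0; 0.85 0 0 -0.08 0; 0.85 0.011 0.099 0 -0.024; 0.85 0.004 0.099 0 -0.024; 0.85 -0.004 0.1 0 -0.024; 0.85 -0.011 0.099 0 -0.024; 0.85 -0.019 0.098 0 -0.023; 0.85 -0.026 0.096 0 -0.024", "newtons": 60}}

```text
clock: 26.1
position: [0.4945, -0.2363, 0.2999]
ee_rot: [0.975, 0.22, -0.001, 0.0]
ft_force: [-0.4, 0.7, -1.1]
grip_width: 0.153
grasp_force: 33.3
```

Request:
{"fn": "arm_command", "kwargs": {"series": "0.85 -0.033 0.094 0 -0.023; 0.85 0.024 0.032 0 -0.03; 0.85 0.021 0.035 0 -0.03; 0.85 0.018 0.038 0 -0.03; 0.85 0.015 0.04 0 -0.03; 0.85 0.01 0.042 0 -0.029; 0.85 0 0 0.06 0; 0.85 0 0 0.1 0; 0.85 0 0 0.1 0; 0.85 0 0 0.06 0"}}

```text
clock: 27.35
position: [0.5736, -0.3087, 0.17]
ee_rot: [0.882, 0.471, -0.001, -0.001]
ft_force: [-0.1, 0.4, -1.4]
grip_width: 0.155
grasp_force: 33.3
```

```bash
python3 - <<'E'
from h import *
st()
s=shot("scene","s11");t=shot("top","t11")
h=cv2.cvtColor(t["pixels"],cv2.COLOR_RGB2HSV)
print(blobs(t,288,180,346,240,*BR)); 
for y in range(180,240,2): print(y,''.join('#' if h[y,x,1]>140 else '+' if h[y,x,1]>90 else ('o' if h[y,x,2]>190 else '.') for x in range(284,350)))
h=cv2.cvtColor(s["pixels"],cv2.COLOR_RGB2HSV)
for y in range(170,265,3): print(y,''.join('#' if h[y,x,1]>120 else '+' if h[y,x,1]>80 else ('o' if h[y,x,2]>170 else '.') for x in range(140,230)))
E
```

```text
t27.35 [ 0.5736 -0.3087  0.17  ] h-33.74 z [-0.003  0.002 -1.   ] F [-0.1  0.4 -1.4] w0.155 g33.3 j [-0.22  0.6   0.92  1.52 -0.49  1.27  0.18]
[(132, [320.4, 201.1])]
180 ###############++................................#################
182 ############+.......................................+#############
184 ##########+...........................................+###########
186 ########+..................................o.ooo........+#########
188 ######+...................................o..oooo.........+#######
190 #####+...................................o..ooo..oo.o.......######
192 ####.........................++............o...oooooo.o......+####
194 ###o......................+######+............o.ooo.oooo......+###
196 ##o.......................########..........o..oo.ooooooo......###
198 #...................oo....#######+++##.......oo.oooo..oooo......##
200 #o.................ooooo....+++++#######...........oooooooo.....+#
202 ...................ooooo........########++####.....ooooooooo.....#
204 o................................+#####+########.....ooooooo.....+
206 o....
[... 3537 characters left out ...]
###################################
245 ##########################################################################################
248 ##########################################################################################
251 ##########################################################################################
254 ##########################################################################################
257 ##########################################################################################
260 ##########################################################################################
263 ##########################################################################################
```

The top-view map shows three brass blobs in the bowl along with all five white beads. Next I'll lay the scoop down: touch the lip on the mat, then swing the scoop flat with a light grip.

```bash
python3 - <<'E'
from h import *
plan([(.583,-.315,.125,-33.2,5,.845),(.583,-.315,.1145,-33.2,3,.8385),(.5705,-.3338,.1085,-33.2,4,.8385),(.5563,-.3554,.0932,-33.2,4,.8385),(.545,-.3726,.072,-33.2,4,.8385)])
E
```

```text
0.845 0 0.006 0.022 -0.001; 0.845 0 0.006 0.022 -0.001; 0.845 0 0.006 0.022 0; 0.845 0 0.006 0.023 -0.001; 0.845 0 0.006 0.022 0; 0.8385 0 0 0.009 0; 0.8385 0 0 0.009 0; 0.8385 0 0 0.008 0; 0.8385 -0.014 0 0.004 0; 0.8385 -0.014 0 0.004 0
0.8385 -0.014 0 0.004 0; 0.8385 -0.015 0 0.003 0; 0.8385 -0.016 0 0.01 0; 0.8385 -0.016 0 0.01 0; 0.8385 -0.016 0 0.009 0; 0.8385 -0.016 -0.001 0.01 0; 0.8385 -0.013 0 0.013 0; 0.8385 -0.013 0 0.013 0; 0.8385 -0.013 0 0.013 0; 0.8385 -0.013 0 0.014 0
end [ 0.5449 -0.3726  0.0718] -33.2
```

Request:
{"fn": "arm_command", "kwargs": {"series": "0.848 0 0.006 0.022 -0.001; 0.846 0 0.006 0.022 -0.001; 0.844 0 0.006 0.022 0; 0.842 0 0.006 0.023 -0.001; 0.84 0 0.006 0.022 0; 0.8385 0 0 0.009 0; 0.8385 0 0 0.009 0; 0.8385 0 0 0.008 0; 0.8385 -0.014 0 0.004 0; 0.8385 -0.014 0 0.004 0", "newtons": 20}}

```text
clock: 28.7
position: [0.5776, -0.326, 0.1146]
ee_rot: [0.88, 0.475, -0.0, -0.0]
ft_force: [-0.8, -0.2, -1.5]
grip_width: 0.161
grasp_force: 10.7
```

Request:
{"fn": "arm_command", "kwargs": {"series": "0.8385 -0.014 0 0.004 0; 0.8385 -0.015 0 0.003 0; 0.8385 -0.016 0 0.01 0; 0.8385 -0.016 0 0.01 0; 0.8385 -0.016 0 0.009 0; 0.8385 -0.016 0 0.01 0; 0.8385 -0.013 0 0.013 0; 0.8385 -0.013 0 0.013 0; 0.8385 -0.013 0 0.013 0; 0.8385 -0.013 0 0.013 0"}}

```text
clock: 29.95
position: [0.5462, -0.3737, 0.0747]
ee_rot: [0.88, 0.475, 0.0, -0.001]
ft_force: [0.4, -0.3, -0.7]
grip_width: 0.162
grasp_force: 10.9
```

```bash
python3 - <<'E'
from h import *
st()
s=shot("scene","s12");t=shot("top","t12")
h=cv2.cvtColor(s["pixels"],cv2.COLOR_RGB2HSV)
for y in range(195,265,3): print(y,''.join('#' if h[y,x,1]>130 else '+' if h[y,x,1]>100 else ('o' if h[y,x,2]>170 else '.') for x in range(130,225)))
# expected silhouettes if flat at mat centre
c=np.array([.5647,-.3425,.004]);a=np.radians(56.8);X=np.array([np.cos(a),np.sin(a),0]);Y=np.array([-X[1],X[0],0]);Z=np.array([0,0,1])
for q in [(55,35,0),(55,-35,0),(-55,-35,0),(55,35,26),(55,-35,26),(-55,-35,26),(-55,35,26),(-8,7,81),(-8,-7,81),(-52,-7,81)]:
    print(q,np.round(px(s,c+(q[0]*X+q[1]*Y+q[2]*Z)/1000),1))
E
```

```text
t29.95 [ 0.5462 -0.3737  0.0747] h-33.22 z [-0.001  0.001 -1.   ] F [ 0.4 -0.3 -0.7] w0.162 g10.9 j [-0.06  0.71  0.85  1.57 -0.57  1.13  0.34]
195 ........+##................................####################################################
198 ..........#...............................#####################################################
201 ...........+#.........................#########################################################
204 .............+......+#...............+#########################################################
207 ###................................o.##########################################################
210 #######.....................+##.......#########################################################
213 #############.................#++++++++########################################################
216 ####################...........#####++#########################################################
219 ####################+..........+###############################################################
222 #####################...........+###################
[... 1017 characters left out ...]
o+########################
255 ###################################++.....................ooooooooo+###########################
258 #############################################++...........oooooo+##############################
261 ######################################################++..oo++#################################
264 ###################################################################################+ooooooooo##
(55, 35, 0) [210.5 242.4]
(55, -35, 0) [190.5 261.7]
(-55, -35, 0) [148.4 248.9]
(55, 35, 26) [208.8 233. ]
(55, -35, 26) [188.4 251.9]
(-55, -35, 26) [145.7 239.3]
(-55, 35, 26) [167.9 221.8]
(-8, 7, 81) [171.9 212.3]
(-8, -7, 81) [167.4 215.8]
(-52, -7, 81) [150.5 211.3]
```

The scoop's silhouette is within about 2 mm of lying flat at the mat centre. I'll lower the last 3 mm, release, and go to the rod.

Request:
{"fn": "arm_command", "kwargs": {"series": "0.8385 0 0 0.005 0; 0.8385 0 0 0.004 0; 0.83 0 0 0 0; 0.8 0 0 0 0; 0.7 0 0 0 0; 0.6 0 0 0 0; 0.5 0 0 0 0; 0.4 0 0 -0.03 0; 0.3 0 0 -0.08 0; 0.3 0 0 -0.12 0", "newtons": 20}}

```text
clock: 31.3
position: [0.5456, -0.3737, 0.1646]
ee_rot: [0.88, 0.475, -0.001, -0.001]
ft_force: [1.0, -0.4, 1.3]
grip_width: 0.699
grasp_force: 0.0
```

```bash
python3 - <<'E'
from h import *
st()
p,_,_=pose()
plan([(.547,-.374,.25,-33,2,.2),(.55,-.30,.25,-28,2,.1),(.57,.25,.25,10,11,0),(.569,.312,.25,15,5,0)])
E
```

```text
t31.30 [ 0.5456 -0.3737  0.1646] h-33.24 z [-0.002  0.001 -1.   ] F [ 1.  -0.4  1.3] w0.699 g0.0 j [-0.09  0.62  0.91  1.5  -0.5   1.27  0.3 ]
0.2 0.001 0.002 -0.107 -0.001; 0.2 0 0.001 -0.107 0; 0.1 0.08 -0.047 0 -0.014; 0.1 0.081 -0.044 0 -0.014; 0 0.113 -0.055 0 -0.019; 0 0.116 -0.048 0 -0.019; 0 0.118 -0.041 0 -0.019; 0 0.12 -0.034 0 -0.019; 0 0.122 -0.026 0 -0.019; 0 0.124 -0.019 0 -0.019
0 0.124 -0.012 0 -0.019; 0 0.125 -0.004 0 -0.02; 0 0.125 0.003 0 -0.019; 0 0.125 0.011 0 -0.02; 0 0.123 0.019 0 -0.019; 0 0.031 0.005 0 -0.006; 0 0.031 0.005 0 -0.006; 0 0.03 0.006 0 -0.005; 0 0.03 0.007 0 -0.006; 0 0.03 0.007 0 -0.005
end [0.5691 0.3118 0.2502] 15.0
```

Request:
{"fn": "arm_command", "kwargs": {"series": "0.2 0.001 0.002 -0.107 -0.001; 0.2 0 0.001 -0.107 0; 0.1 0.08 -0.047 0 -0.014; 0.1 0.081 -0.044 0 -0.014; 0 0.113 -0.055 0 -0.019; 0 0.116 -0.048 0 -0.019; 0 0.118 -0.041 0 -0.019; 0 0.12 -0.034 0 -0.019; 0 0.122 -0.026 0 -0.019; 0 0.124 -0.019 0 -0.019"}}

```text
clock: 32.55
position: [0.5614, 0.001, 0.2505]
ee_rot: [0.751, 0.66, 0.001, -0.0]
ft_force: [1.1, -0.2, -0.2]
grip_width: 0.998
grasp_force: 0.0
```

Request:
{"fn": "arm_command", "kwargs": {"series": "0 0.124 -0.012 0 -0.019; 0 0.125 -0.004 0 -0.02; 0 0.125 0.003 0 -0.019; 0 0.125 0.011 0 -0.02; 0 0.123 0.019 0 -0.019; 0 0.031 0.005 0 -0.006; 0 0.031 0.005 0 -0.006; 0 0.03 0.006 0 -0.005; 0 0.03 0.007 0 -0.006; 0 0.03 0.007 0 -0.005"}}

```text
clock: 33.8
position: [0.5697, 0.3118, 0.2498]
ee_rot: [0.609, 0.793, 0.0, -0.0]
ft_force: [-0.2, -0.3, -0.8]
grip_width: 1.001
grasp_force: 0.0
```

```bash
python3 - <<'E'
from h import *
st()
t=shot("top","t13");s=shot("scene","s13")
cv2.imwrite("pics/z13.png",np.hstack([crop(t,405,155,80,90,4),crop(t,270,165,100,90,4)]))
plan([(.569,.312,.125,15,6,0),(.569,.312,.125,15,4,1)])
h=cv2.cvtColor(t["pixels"],cv2.COLOR_RGB2HSV)
for y in range(180,240,2): print(y,''.join('#' if h[y,x,1]>140 else '+' if h[y,x,1]>90 else ('o' if h[y,x,2]>190 else '.') for x in range(284,350)))
E
```

```text
t33.80 [0.5697 0.3118 0.2498] h15.03 z [-0.001  0.001 -1.   ] F [-0.2 -0.3 -0.8] w1.001 g0.0 j [-1.05  0.44  0.66  1.42 -0.27  1.37 -0.12]
0 0 0 0.052 0; 0 -0.001 0 0.052 0; 0 0 0 0.052 0; 0 -0.001 0 0.052 0; 0 0 -0.001 0.051 0; 0 -0.001 0 0.052 0.001; 1 0 0 0 0; 1 0 0 0 0; 1 0 0 0 0; 1 0 0 0 0
end [0.569  0.3119 0.125 ] 14.97
180 ###############++................................#################
182 ############+.......................................+#############
184 ##########+.........................................o.+###########
186 ########+................................ooooooo........+#########
188 #######..............................oooooooooooooo.......+#######
190 #####+............................ooooooooooooooooooo.....o.######
192 ####+........................+...oooooooooooooooooooooo....o.+####
194 ###.......................+######+.....ooooooooooooooooo....o.+###
196 ##........................########......ooooooooooooooooo....o.###
198 #+........................+######+++##...ooooooooooooooooo....o.##
200 #............................++.+#######.....oooooooooooo
[... 658 characters left out ...]
...........................................................##
222 ##.............................................................###
224 ###...........................................................####
226 ####+........................................................#####
228 #####+......................................................######
230 #######...................................................########
232 ########+...............................................+#########
234 ##########+.o.........................................+###########
236 #############......................................+##############
238 ################+...............................+#################
```

Request:
{"fn": "arm_command", "kwargs": {"series": "0 -0.001 0 0.052 0; 0 0 0 0.052 0; 0 0 0 0.052 0; 0 -0.001 0 0.052 0; 0 0 0 0.052 0; 0 0 0 0.052 0; 1 0 0 0 0; 1 0 0 0 0; 1 0 0 0 0; 1 0 0 0 0", "newtons": 120}}

```text
clock: 35.15
position: [0.5702, 0.311, 0.126]
ee_rot: [0.609, 0.793, 0.001, -0.0]
ft_force: [-1.3, -1.1, 1.1]
grip_width: 0.206
grasp_force: 117.0
```

```bash
python3 - <<'E'
from h import *
st()
t=shot("top","t14")
C=np.array([.530,-.002])
B=np.array([w(t,*q,.02)[:2] for q in [(314,196),(320,201),(328,205),(305.5,200.5),(307,210),(320,210),(311,219),(320,220)]])
print(B.round(3).tolist())
for a in range(0,360,20):
    for r in (.038,.045):
        q=C+r*np.array([np.cos(np.radians(a)),np.sin(np.radians(a))]); print(a,r,q.round(3),np.linalg.norm(B-q,axis=1).min().round(3)) if np.linalg.norm(B-q,axis=1).min()>.026 else 0
E
```

```text
t35.15 [0.5702 0.311  0.126 ] h15.01 z [ 0.001  0.002 -1.   ] F [-1.3 -1.1  1.1] w0.206 g117.0 j [-1.02  0.54  0.62  1.56 -0.33  1.15 -0.07]
[[0.565, 0.005], [0.552, -0.011], [0.541, -0.031], [0.554, 0.026], [0.53, 0.023], [0.529, -0.01], [0.507, 0.013], [0.504, -0.01]]
240 0.038 [ 0.511 -0.035] 0.026
240 0.045 [ 0.508 -0.041] 0.032
```

```bash
python3 - <<'E'
from h import *
plan([(.570,.311,.15,15,2,1),(.575,.305,.33,15,4,1),(.605,.16,.33,15,4,1),(.53,-.02,.33,15,5,1),(.507,-.042,.26,15,3,1),(.507,-.042,.17,15,3,1),(.507,-.042,.1335,15,5,1),(.507,-.042,.1335,15,4,1)])
E
```

```text
1 0 0 -0.03 0; 1 0 0 -0.03 0; 1 -0.004 0.002 -0.113 0; 1 -0.004 0.002 -0.112 0; 1 -0.005 0.002 -0.113 0; 1 -0.004 0.002 -0.112 0; 1 -0.093 -0.005 0 0; 1 -0.092 -0.006 0 0; 1 -0.093 -0.005 0 0; 1 -0.092 -0.006 0 0
1 -0.077 -0.059 0 0; 1 -0.077 -0.06 0 0; 1 -0.077 -0.059 0 0; 1 -0.078 -0.06 0 0; 1 -0.077 -0.059 0 0; 1 -0.013 -0.023 0.058 0; 1 -0.013 -0.023 0.058 0; 1 -0.012 -0.024 0.059 0; 1 0 0 0.075 0; 1 0 0 0.075 0
1 0 0 0.075 0; 1 0 0 0.018 0; 1 0 0 0.018 0; 1 0 0 0.018 0; 1 0 0 0.019 0; 1 0 0 0.018 0; 1 0 0 0 0; 1 0 0 0 0; 1 0 0 0 0; 1 0 0 0 0
end [ 0.507  -0.0419  0.1335] 15.01
```

Request:
{"fn": "arm_command", "kwargs": {"series": "1 0 0 -0.03 0; 1 0 0 -0.03 0; 1 -0.004 0.002 -0.113 0; 1 -0.004 0.002 -0.112 0; 1 -0.005 0.002 -0.113 0; 1 -0.004 0.002 -0.112 0; 1 -0.093 -0.005 0 0; 1 -0.092 -0.006 0 0; 1 -0.093 -0.005 0 0; 1 -0.092 -0.006 0 0", "newtons": 120}}

```text
clock: 36.45
position: [0.6046, 0.1582, 0.3296]
ee_rot: [0.609, 0.793, 0.0, -0.0]
ft_force: [0.3, -0.2, -1.3]
grip_width: 0.204
grasp_force: 117.7
```

Request:
{"fn": "arm_command", "kwargs": {"series": "1 -0.077 -0.059 0 0; 1 -0.077 -0.06 0 0; 1 -0.077 -0.059 0 0; 1 -0.078 -0.06 0 0; 1 -0.077 -0.059 0 0; 1 -0.013 -0.023 0.058 0; 1 -0.013 -0.023 0.058 0; 1 -0.012 -0.024 0.059 0; 1 0 0 0.075 0; 1 0 0 0.075 0"}}

```text
clock: 37.7
position: [0.5066, -0.0423, 0.1987]
ee_rot: [0.609, 0.793, 0.001, -0.0]
ft_force: [0.2, 0.1, -1.7]
grip_width: 0.2
grasp_force: 117.7
```

```bash
python3 - <<'E'
from h import *
st()
s=shot("scene","s15");c=s
plan([(.507,-.042,.17,15,1,1),(.507,-.042,.1335,15,5,1),(.507,-.042,.1335,15,4,1)])
# rod uprightness: where should top/foot appear in scene
p,_,_=pose()
print("top exp",np.round(px(s,[p[0],p[1],p[2]-.121+.16]),1),"foot exp",np.round(px(s,[p[0],p[1],p[2]-.121]),1))
h=cv2.cvtColor(s["pixels"],cv2.COLOR_RGB2HSV)
for y in range(150,226,3): print(y,''.join('#' if h[y,x,1]>120 else '+' if h[y,x,1]>80 else ('o' if h[y,x,2]>200 else '.') for x in range(292,368)))
E
```

```text
t37.70 [ 0.5066 -0.0423  0.1987] h14.98 z [ 0.     0.002 -1.   ] F [ 0.2  0.1 -1.7] w0.200 g117.7 j [-0.78  0.12  0.84  1.87 -0.1   1.19  0.36]
1 -0.001 0.006 0.063 0; 1 0 0 0.018 0; 1 0 0 0.018 0; 1 0 0 0.018 0; 1 0 0 0.018 0; 1 0 0 0.019 0; 1 0 0 0 0; 1 0 0 0 0; 1 0 0 0 0; 1 0 0 0 0
end [ 0.5071 -0.0419  0.1335] 15.0
top exp [309.8 126.9] foot exp [310.4 191.5]
150 ....+...++....+..........###################################################
153 ################+++++++#####################################################
156 ############################################################################
159 ############################################################################
162 ############################################################################
165 ############################################################################
168 ############################################################################
171 #######################################################################ooooo
174 #####################################################################+oooooo
177 #
[... 671 characters left out ...]
...............................................oo###
204 ###+oo..............ooooooooooooooo....................................oo###
207 ####..oo.....oooooooooooooooooooooooooooooooo.........................oo+###
210 ####+...ooooooooooooooooooo..ooooooo...oooooooooo...................ooo.####
213 ####+.......ooooooooo........oooooooo......oooooooo............oooo....o####
216 #####............oooooo+#####+.ooooooo.......oooooooooo..ooooo..........####
219 #####......................oooooooooo++oooooooooooo....................#####
222 #####.................................................................o#####
225 #####+................................................................+#####
```

Request:
{"fn": "arm_command", "kwargs": {"series": "1 0 0.003 0.063 0; 1 0 0 0.018 0; 1 0 0 0.018 0; 1 0 0 0.018 0; 1 0 0 0.018 0; 1 0 0 0.018 0; 1 0 0 0.012 0; 1 0 0 0 0; 1 0 0 0 0; 1 0 0 0 0"}}

```text
clock: 39.0
position: [0.5078, -0.0418, 0.133]
ee_rot: [0.609, 0.793, 0.0, -0.0]
ft_force: [-0.0, -0.2, -2.3]
grip_width: 0.207
grasp_force: 117.8
```

```bash
python3 - <<'E'
from h import *
st()
C=np.array([.530,-.002]); W=[]
for k in range(40):
    a=np.radians(240+max(0,k)*360/11); q=C+.040*np.array([np.cos(a),np.sin(a)]); W.append((q[0],q[1],.1325,15,1,1))
plan(W)
E
```

```text
t39.00 [ 0.5078 -0.0418  0.133 ] h15.00 z [-0.     0.001 -1.   ] F [-0.  -0.2 -2.3] w0.207 g117.8 j [-0.74  0.23  0.82  1.94 -0.19  1.05  0.43]
1 0.011 0.009 0.001 0; 1 -0.027 0.049 0 0; 1 0.004 0.056 0 0; 1 0.034 0.045 0 0; 1 0.053 0.02 0 0; 1 0.055 -0.012 0 0; 1 0.04 -0.04 0 0; 1 0.012 -0.055 0 0; 1 -0.02 -0.053 0 0; 1 -0.045 -0.033 0 0
1 -0.056 -0.004 0 0; 1 -0.05 0.027 0 0; 1 -0.027 0.049 0 0; 1 0.004 0.056 0 0; 1 0.034 0.045 0 0; 1 0.053 0.02 0 0; 1 0.055 -0.012 0 0; 1 0.04 -0.04 0 0; 1 0.012 -0.055 0 0; 1 -0.02 -0.053 0 0
1 -0.045 -0.033 0 0; 1 -0.056 -0.004 0 0; 1 -0.05 0.027 0 0; 1 -0.027 0.049 0 0; 1 0.004 0.056 0 0; 1 0.034 0.045 0 0; 1 0.053 0.02 0 0; 1 0.055 -0.012 0 0; 1 0.04 -0.04 0 0; 1 0.012 -0.055 0 0
1 -0.02 -0.053 0 0; 1 -0.045 -0.033 0 0; 1 -0.056 -0.004 0 0; 1 -0.05 0.027 0 0; 1 -0.027 0.049 0 0; 1 0.004 0.056 0 0; 1 0.034 0.045 0 0; 1 0.053 0.02 0 0; 1 0.055 -0.012 0 0; 1 0.04 -0.04 0 0
end [0.5393 0.037  0.1326] 15.0
```

Request:
{"fn": "arm_command", "kwargs": {"series": "1 0.011 0.009 0.002 0; 1 -0.027 0.049 0 0; 1 0.004 0.056 0 0; 1 0.034 0.045 0 0; 1 0.053 0.02 0 0; 1 0.055 -0.012 0 0; 1 0.04 -0.04 0 0; 1 0.012 -0.055 0 0; 1 -0.02 -0.053 0 0; 1 -0.045 -0.033 0 0"}}

```text
clock: 40.25
position: [0.4896, 0.0029, 0.132]
ee_rot: [0.608, 0.794, 0.0, -0.001]
ft_force: [2.1, -0.0, -2.0]
grip_width: 0.205
grasp_force: 118.2
```

Request:
{"fn": "arm_command", "kwargs": {"series": "1 -0.056 -0.004 0 0; 1 -0.05 0.027 0 0; 1 -0.027 0.049 0 0; 1 0.004 0.056 0 0; 1 0.034 0.045 0 0; 1 0.053 0.02 0 0; 1 0.055 -0.012 0 0; 1 0.04 -0.04 0 0; 1 0.012 -0.055 0 0; 1 -0.02 -0.053 0 0"}}

```text
clock: 41.5
position: [0.4978, 0.0242, 0.132]
ee_rot: [0.608, 0.794, 0.0, -0.0]
ft_force: [0.8, 0.5, -0.9]
grip_width: 0.205
grasp_force: 118.3
```

```bash
python3 - <<'E'
from h import *
st(); s=shot("scene","s16"); print(blobs(s,296,186,364,232,*BR,4))
p,_,_=pose(); print("foot exp",np.round(px(s,[p[0],p[1],p[2]-.107]),1))
h=cv2.cvtColor(s["pixels"],cv2.COLOR_RGB2HSV)
for y in range(150,226,3): print(y,''.join('#' if h[y,x,1]>120 else '+' if h[y,x,1]>80 else ('o' if h[y,x,2]>200 else '.') for x in range(292,368)))
E
```

```text
t41.50 [0.4978 0.0242 0.132 ] h15.15 z [-0.     0.001 -1.   ] F [ 0.8  0.5 -0.9] w0.205 g118.3 j [-0.9   0.2   0.84  1.97 -0.17  1.05  0.28]
[(65, [299.9, 188.8]), (22, [359.5, 189.7]), (14, [331.3, 199.9]), (61, [323.0, 209.7]), (9, [362.2, 229.9])]
foot exp [335.5 204.6]
150 ...++...++....++++##################............................+###########
153 #######################################..........+++...........#############
156 ########################################.........++..........###############
159 ########################################+...++..............################
162 ########################################+..++........+######################
165 ########################################+..++........#######################
168 ########################################+.+++........#######################
171 #########################################.+++........##################ooooo
174 ############################################+........################+oooooo
177 ##############################################++++##################oooooooo
180 ############
[... 579 characters left out ...]
......oo.....####+######+o.....................oo###
204 ###+oo..............oooooooo..ooo....+#+......oo.......................oo###
207 ####..oo........ooooooooo++#+....+#####...............................oo+###
210 ####+...oo.............##################...........................ooo.####
213 ####+.......oooooo....oooooo+##oooooooo+............oooooo.....oooo....o####
216 #####............ooooooooooooo...ooooooooooooo.......ooooooooo..........####
219 #####......................ooooooooooooooooooooooooo...................#####
222 #####.................................................................o#####
225 #####+................................................................+#####
```

Request:
{"fn": "arm_command", "kwargs": {"series": "1 -0.045 -0.033 0 0; 1 -0.056 -0.004 0 0; 1 -0.05 0.027 0 0; 1 -0.027 0.049 0 0; 1 0.004 0.056 0 0; 1 0.034 0.045 0 0; 1 0.053 0.02 0 0; 1 0.055 -0.012 0 0; 1 0.04 -0.04 0 0; 1 0.012 -0.055 0 0"}}

```text
clock: 42.8
position: [0.5165, 0.0372, 0.132]
ee_rot: [0.608, 0.794, -0.0, 0.0]
ft_force: [-0.5, -1.2, -1.2]
grip_width: 0.207
grasp_force: 118.6
```

Request:
{"fn": "arm_command", "kwargs": {"series": "1 -0.02 -0.053 0 0; 1 -0.045 -0.033 0 0; 1 -0.056 -0.004 0 0; 1 -0.05 0.027 0 0; 1 -0.027 0.049 0 0; 1 0.004 0.056 0 0; 1 0.034 0.045 0 0; 1 0.053 0.02 0 0; 1 0.055 -0.012 0 0; 1 0.04 -0.04 0 0"}}

```text
clock: 44.05
position: [0.5389, 0.0386, 0.1318]
ee_rot: [0.608, 0.794, -0.001, 0.0]
ft_force: [-0.5, -8.6, -0.5]
grip_width: 0.205
grasp_force: 119.0
```

Request:
{"fn": "arm_command", "kwargs": {"series": "1 0.012 -0.055 0 0; 1 -0.02 -0.053 0 0; 1 -0.045 -0.033 0 0; 1 -0.056 -0.004 0 0; 1 -0.05 0.027 0 0; 1 -0.027 0.049 0 0; 1 0 0.02 0 0; 1 0 0 0 0; 1 0 0 -0.02 0; 1 0 0 -0.05 0"}}

```text
clock: 45.3
position: [0.5384, -0.0397, 0.1601]
ee_rot: [0.609, 0.793, -0.001, -0.001]
ft_force: [0.3, -0.7, -1.1]
grip_width: 0.204
grasp_force: 118.9
```

```bash
python3 - <<'E'
from h import *
st(); p,_,_=pose()
plan([(p[0],p[1],.33,15,4,1),(.605,.16,.33,15,5,1),(.580,.305,.33,15,4,1),(.5685,.313,.25,15,4,1),(.5685,.313,.17,15,3,1)])
t=shot("top","t17")
h=cv2.cvtColor(t["pixels"],cv2.COLOR_RGB2HSV)
im=cv2.imread("pics/t17.png")[165:225,160:230]
E
```

```text
t45.30 [ 0.5384 -0.0397  0.1601] h15.01 z [-0.002  0.001 -1.   ] F [ 0.3 -0.7 -1.1] w0.204 g118.9 j [-0.79  0.3   0.92  1.84 -0.26  1.13  0.48]
1 0 0 -0.106 0; 1 0 0 -0.106 0; 1 0 0 -0.106 0; 1 0 0 -0.107 0; 1 0.088 0.058 0 0; 1 0.088 0.058 0 0; 1 0.088 0.058 0 0; 1 0.088 0.058 0 0; 1 0.087 0.058 0 0; 1 0.092 0.008 0 0
1 0.091 0.009 0 0; 1 0.092 0.008 0 0; 1 0.091 0.009 0 0; 1 0.007 -0.006 0.05 0; 1 0.007 -0.006 0.05 0; 1 0.007 -0.005 0.05 0; 1 0.006 -0.006 0.05 0; 1 0 0 0.067 0; 1 0 0 0.067 0; 1 0 0 0.066 0
end [0.5685 0.3129 0.1701] 15.01
```

Request:
{"fn": "arm_command", "kwargs": {"series": "1 0 0 -0.106 0; 1 0 0 -0.106 0; 1 0 0 -0.106 0; 1 0 0 -0.107 0; 1 0.088 0.058 0 0; 1 0.088 0.058 0 0; 1 0.088 0.058 0 0; 1 0.088 0.058 0 0; 1 0.087 0.058 0 0; 1 0.092 0.008 0 0"}}

```text
clock: 46.6
position: [0.5998, 0.1974, 0.3295]
ee_rot: [0.609, 0.793, -0.0, -0.0]
ft_force: [1.0, -0.3, -1.3]
grip_width: 0.206
grasp_force: 119.0
```

Request:
{"fn": "arm_command", "kwargs": {"series": "1 0.091 0.009 0 0; 1 0.092 0.008 0 0; 1 0.091 0.009 0 0; 1 0.007 -0.006 0.05 0; 1 0.007 -0.006 0.05 0; 1 0.007 -0.005 0.05 0; 1 0.006 -0.006 0.05 0; 1 0 0 0.067 0; 1 0 0 0.067 0; 1 0 0 0.066 0"}}

```text
clock: 47.85
position: [0.569, 0.3128, 0.1695]
ee_rot: [0.609, 0.793, 0.0, -0.001]
ft_force: [0.2, 0.1, -2.0]
grip_width: 0.203
grasp_force: 119.0
```

```bash
python3 - <<'E'
from h import *
st(); p,_,_=pose()
s=shot("scene","s18"); t=shot("top","t18")
print("foot exp",np.round(px(s,[p[0],p[1],p[2]-.121]),1),"pinch exp",np.round(px(s,p),1))
im=s["pixels"]
h=cv2.cvtColor(im,cv2.COLOR_RGB2HSV)
for y in range(140,226,3): print(y,''.join('#' if h[y,x,1]>120 else '+' if h[y,x,1]>80 else ('o' if h[y,x,2]>180 else '.') for x in range(435,500)))
plan([(.5685,.314,.1285,15,5,1),(.5685,.314,.126,15,2,1),(.5685,.314,.126,15,3,1)])
E
```

```text
t47.85 [0.569  0.3128 0.1695] h15.02 z [-0.001  0.001 -1.   ] F [ 0.2  0.1 -2. ] w0.203 g119.0 j [-1.13  0.53  0.77  1.53 -0.38  1.24 -0.04]
foot exp [461.3 200.4] pinch exp [471.6 154.5]
140 ############################+.......+###.......................+#
143 #############################......+###+....................+####
146 #############################.....+####...................#######
149 ############################.....+####...........################
152 ############################.....####..........+#################
155 ###########################+....+###+.........+##################
158 ###########################+...+###+..........###################
161 ###################################.........+####################
164 ###################################++..+++#######################
167 #################################################################
170 #################################################################
173 #################################################################
176 #################################################################
17
[... 613 characters left out ...]
##############
206 #######ooooooooooooooooo.......ooooo+############################
209 #####+ooooooooooooooooooooooooooo.....ooo+#######################
212 #####+.ooooooooooooooooooooooooooooooo....oo+####################
215 ######..ooooooooooooooooooooooooooooooooo...o####################
218 #ooooooooooooooooooooooooooooooooooooooooo.oo####################
221 +.ooooooooooooo..oooooooooooooooooooooooooo+#####################
224 ........oooooo+...........ooooooooooo....+#################++++++
1 0.001 0.001 0.019 0; 1 0.001 0.001 0.02 0; 1 0.001 0 0.019 0; 1 0 0.001 0.02 0; 1 0.001 0 0.019 0; 1 0 0 0.003 0; 1 0 0 0.004 0; 1 0 0 0 0; 1 0 0 0 0; 1 0 0 0 0
end [0.5684 0.3142 0.1259] 15.02
```

Request:
{"fn": "arm_command", "kwargs": {"series": "1 0.001 0.001 0.019 0; 1 0.001 0.001 0.02 0; 1 0.001 0 0.019 0; 1 0 0.001 0.02 0; 1 0.001 0 0.019 0; 1 0 0 0.003 0; 1 0 0 0.004 0; 1 0 0 0 0; 1 0 0 0 0; 1 0 0 0 0"}}

```text
clock: 49.2
position: [0.5704, 0.3146, 0.1286]
ee_rot: [0.609, 0.793, 0.0, -0.0]
ft_force: [0.4, -0.6, -1.0]
grip_width: 0.203
grasp_force: 119.0
```

```bash
python3 - <<'E'
from h import *
st()
E
```

```text
t49.20 [0.5704 0.3146 0.1286] h15.00 z [-0.001  0.001 -1.   ] F [ 0.4 -0.6 -1. ] w0.203 g119.0 j [-1.11  0.57  0.75  1.56 -0.41  1.17 -0.02]
```

Request:
{"fn": "arm_command", "kwargs": {"series": "1 0 0 0.002 0; 1 0 0 0.002 0; 1 0 0 0.002 0; 1 0 0 0.001 0; 1 0 0 0 0; 1 0 0 0 0; 1 0 0 0 0; 1 0 0 0 0; 1 0 0 0 0; 1 0 0 0 0"}}

```text
clock: 50.45
position: [0.5705, 0.3146, 0.1266]
ee_rot: [0.609, 0.793, 0.0, -0.001]
ft_force: [-2.8, -0.6, 7.0]
grip_width: 0.207
grasp_force: 120.0
```

Contact: 7 N upward. The foot is on the dish floor, so I'll ease the grip open slowly.

Request:
{"fn": "arm_command", "kwargs": {"series": "0.81 0 0 0 0; 0.8 0 0 0 0; 0.795 0 0 0 0; 0.79 0 0 0 0; 0.785 0 0 0 0; 0.78 0 0 0 0; 0.775 0 0 0 0; 0.77 0 0 0 0; 0.75 0 0 0 0; 0.7 0 0 0 0", "newtons": 20}}

```text
clock: 51.7
position: [0.5702, 0.3146, 0.1254]
ee_rot: [0.609, 0.793, -0.0, -0.0]
ft_force: [0.3, -0.1, -0.4]
grip_width: 0.3
grasp_force: 0.0
```

Request:
{"fn": "arm_command", "kwargs": {"series": "0.6 0 0 0 0; 0.4 0 0 0 0; 0.2 0 0 0 0; 0 0 0 0 0; 0 0 0 -0.04 0; 0 0 0 -0.1 0; 0 0 0 -0.12 0; 0 0 0 -0.05 0; 0 0 0 0 0; 0 0 0 0 0"}}

```text
clock: 52.95
position: [0.5699, 0.3144, 0.2486]
ee_rot: [0.609, 0.793, -0.001, -0.001]
ft_force: [0.1, -0.1, -0.1]
grip_width: 1.004
grasp_force: 0.0
```

```bash
python3 - <<'E'
from h import *
st()
t=shot("top","t20");s=shot("scene","s20")
a=np.hstack([crop(t,408,155,80,75,4),crop(t,280,170,75,75,4)]); b=np.hstack([crop(s,138,195,80,75,4),crop(s,425,150,75,75,4)])
cv2.imwrite("pics/z20.png",np.vstack([a,b])[:600])
E
```

```text
t52.95 [0.5699 0.3144 0.2486] h15.01 z [-0.002 -0.    -1.   ] F [ 0.1 -0.1 -0.1] w1.004 g0.0 j [-1.14  0.48  0.8   1.42 -0.35  1.39 -0.07]
```

View pics/z20.png

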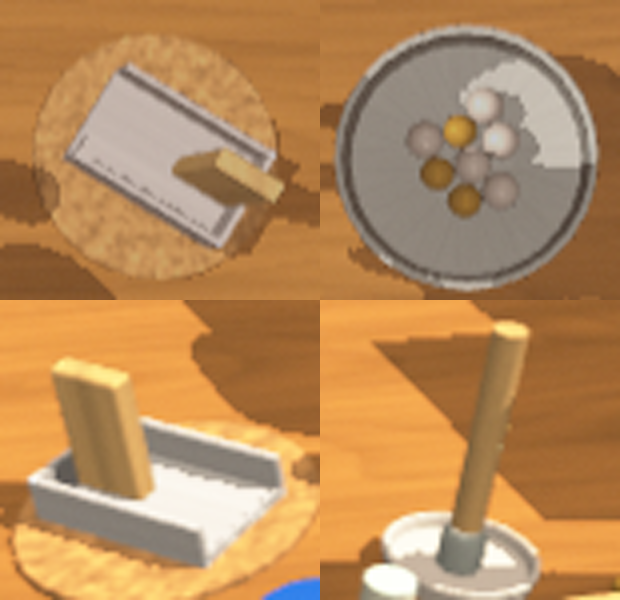

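The picture shows the scoop flat and empty near the middle of its mat. All eight beads (three brass, five white) are in the bowl, and the rod stands upright in its dish with the gripper clear.

```bash
python3 -c "
from workcell import manip
print(manip.hand_in())"
```

```text
the job is handed in; nothing more can be done
None
```

The job is handed in at about 53 s of the 72 s allowed: the brass beads are in the bowl with the white ones, the scoop is flat within about 2 mm of the middle of its mat, the beads got more than three full 80 mm counter-clockwise circles, and the rod is upright in its dish. The hand-in returned no verdict.

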